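# Put the jars away in the flap-covered crate

### The job

Put the jars standing on the bench away in the covered crate: the large jars into empty cells of the wide row, the small ones into empty cells of the narrow row, each pushed down through the flaps until it stands upright on the bottom of its cell. Some cells are already full and the flaps hide which, so feel for the empty ones by pressing on the flaps. Leave the glue bottle and the wooden column where they stand.

Things in the scene. Friction and masses are not known exactly. Their poses are not given: they have to be found in the camera images.
- crate: Fixed plywood crate with a grey cover, 165 mm deep (x) x 308 long (y) x 50 high. Origin at the underside, midway between its two rows of four cells, z up. Far row (+x): wide openings, 64 mm square; near row: narrow ones, 55 mm. Rows 81 mm apart, cells 74 mm. Two wide cells and one narrow, not always the same, are full. Each opening is shut by two black sprung flaps that hide the cell.
- wide_1 (a point): Centre of wide opening no. 1 (1 at the crate's +y end, 4 at -y), level with the cover's top; axes as the crate's. Flaps 5.5 mm below it swing down at under 1 N, and back. Full cell: a fixed tin stops a push hard 14 mm below this point. Empty cell: free down to a cork seat 38 mm below it; a jar standing on it sticks out 31 mm plus the top of its lid.
- wide_2 (a point): Centre of wide opening no. 2 (1 at the crate's +y end, 4 at -y), level with the cover's top; axes as the crate's. Flaps 5.5 mm below it swing down at under 1 N, and back. Full cell: a fixed tin stops a push hard 14 mm below this point. Empty cell: free down to a cork seat 38 mm below it; a jar standing on it sticks out 31 mm plus the top of its lid.
- wide_3 (a point): Centre of wide opening no. 3 (1 at the crate's +y end, 4 at -y), level with the cover's top; axes as the crate's. Flaps 5.5 mm below it swing down at under 1 N, and back. Full cell: a fixed tin stops a push hard 14 mm below this point. Empty cell: free down to a cork seat 38 mm below it; a jar standing on it sticks out 31 mm plus the top of its lid.
- wide_4 (a point): Centre of wide opening no. 4 (1 at the crate's +y end, 4 at -y), level with the cover's top; axes as the crate's. Flaps 5.5 mm below it swing down at under 1 N, and back. Full cell: a fixed tin stops a push hard 14 mm below this point. Empty cell: free down to a cork seat 38 mm below it; a jar standing on it sticks out 31 mm plus the top of its lid.
- narrow_1 (a point): Centre of narrow opening no. 1 (1 at the crate's +y end, 4 at -y), level with the cover's top; axes as the crate's. Flaps 5.5 mm below it swing down at under 1 N, and back. Full cell: a fixed tin stops a push hard 14 mm below this point. Empty cell: free down to a cork seat 33 mm below it; a jar standing on it sticks out 31 mm plus the top of its lid.
- narrow_2 (a point): Centre of narrow opening no. 2 (1 at the crate's +y end, 4 at -y), level with the cover's top; axes as the crate's. Flaps 5.5 mm below it swing down at under 1 N, and back. Full cell: a fixed tin stops a push hard 14 mm below this point. Empty cell: free down to a cork seat 33 mm below it; a jar standing on it sticks out 31 mm plus the top of its lid.
- narrow_3 (a point): Centre of narrow opening no. 3 (1 at the crate's +y end, 4 at -y), level with the cover's top; axes as the crate's. Flaps 5.5 mm below it swing down at under 1 N, and back. Full cell: a fixed tin stops a push hard 14 mm below this point. Empty cell: free down to a cork seat 33 mm below it; a jar standing on it sticks out 31 mm plus the top of its lid.
- narrow_4 (a point): Centre of narrow opening no. 4 (1 at the crate's +y end, 4 at -y), level with the cover's top; axes as the crate's. Flaps 5.5 mm below it swing down at under 1 N, and back. Full cell: a fixed tin stops a push hard 14 mm below this point. Empty cell: free down to a cork seat 33 mm below it; a jar standing on it sticks out 31 mm plus the top of its lid.
- jar_a: Large smooth glass jar, dark screw lid, standing on the bench, 56 mm in diameter, 76 mm high, 0.16 kg (varies). Origin at the centre of its underside, z up along its axis. It belongs in a wide cell. The upper 7 mm (top of the lid) cannot be gripped; grip the shoulder and lid sides below that. May be absent. A fixed bench vice, 140 mm high, stands between the jars and the robot (x 0.31 to 0.55, y 0.18 to 0.36).
- jar_b: Large smooth glass jar, dark screw lid, standing on the bench, 56 mm in diameter, 76 mm high, 0.16 kg (varies). Origin at the centre of its underside, z up along its axis. It belongs in a wide cell. The upper 7 mm (top of the lid) cannot be gripped; grip the shoulder and lid sides below that. May be absent. A fixed bench vice, 140 mm high, stands between the jars and the robot (x 0.31 to 0.55, y 0.18 to 0.36).
- jar_c: Small smooth glass jar, dark screw lid, standing on the bench, 48 mm in diameter, 71 mm high, 0.16 kg (varies). Origin at the centre of its underside, z up along its axis. It belongs in a narrow cell. The upper 7 mm (top of the lid) cannot be gripped; grip the shoulder and lid sides below that. May be absent. A fixed bench vice, 140 mm high, stands between the jars and the robot (x 0.31 to 0.55, y 0.18 to 0.36).
- jar_d: Small smooth glass jar, dark screw lid, standing on the bench, 48 mm in diameter, 71 mm high, 0.16 kg (varies). Origin at the centre of its underside, z up along its axis. It belongs in a narrow cell. The upper 7 mm (top of the lid) cannot be gripped; grip the shoulder and lid sides below that. May be absent. A fixed bench vice, 140 mm high, stands between the jars and the robot (x 0.31 to 0.55, y 0.18 to 0.36).
- jar_e: Small smooth glass jar, dark screw lid, standing on the bench, 48 mm in diameter, 71 mm high, 0.16 kg (varies). Origin at the centre of its underside, z up along its axis. It belongs in a narrow cell. The upper 7 mm (top of the lid) cannot be gripped; grip the shoulder and lid sides below that. May be absent. A fixed bench vice, 140 mm high, stands between the jars and the robot (x 0.31 to 0.55, y 0.18 to 0.36).
- glue_bottle: White glue bottle with a pointed nozzle, 43 mm in diameter, 106 mm high, standing loose beyond the jars; a bystander. Origin at the centre of its underside. (Also fixed here: a lever clamp on a board, up to 80 mm high, behind the crate, x 0.585 to 0.70, y -0.27 to 0.01.)
- turned_column: Small turned wooden column, 39 mm in diameter, 60 mm high, standing loose; a bystander. Origin at the centre of its underside.

How it is judged:
By the outcome, as a careful person would: the job done as asked, in the order asked, and still so for the second after the job is handed in, with the robot touching nothing.
Of jar_a, jar_b, jar_c, jar_d, jar_e only 4 to 5 are there at a start; the rules pass over those that are not, and their reading is None.
At some moment in a run one of jar_a, jar_b, jar_c, jar_d, jar_e may be knocked a few centimetres aside while the robot is not near it.
It also fails if it takes over 208 s, if anything falls off the work surface, if the arm or the gripper's body presses on something with over 40 N, if the wrist force passes 120 N, or if a joint passes its speed limit or range.

### The arm

A 7-joint arm with a two-finger parallel gripper is mounted at the origin on a cart in front of the work surface, level with it; the furniture and walls round the work are solid. World frame = base frame: x ahead of the robot, y to its left, z up, the work surface at z = 0. Lengths are in m, angles in rad, forces in N, time in s.
With the tool pointing down it reaches from about 0.4 to 0.85 m from the base axis. Payload 10.4 kg.
Tool frame: the origin (TCP) lies on the front face of the gripper's body, between the roots of the fingers; the fingertips stand 73 mm ahead of it and the grasp point (between the pads) lies 54 mm ahead of it; z points along the fingers, y is the line along which they close (so a half turn about z gives the same grasp; the last joint's range is limited). The gripper opens to 85 mm and grips with 20 to 120 N. Pads are 22 mm wide; open, the fingers measure 114 mm over their backs; the gripper's body (76 mm by 85 mm) begins 54 mm behind the grasp point. The pads swing forward as they close: fully open they stand 13 mm farther back than shut.
Start: joints at [-1.291, 0.332, -0.065, 1.46, 0.022, 1.35, -0.088], TCP at [0.186, 0.597, 0.304] pointing down, gripper open.
Joint ranges: [-2.6, 2.6], [-0.5, 2.12], [-1.47, 1.34], [0.16, 2.42], [-1.27, 4.41], [0.06, 2.06], [-2.6, 2.6]. Speed limits (rad/s): [2.22, 2.22, 2.79, 2.79, 3.14, 3.14, 3.14].

### API

Orientations are given as a unit quaternion [x, y, z, w].
In Python, from cell import manip, vision, finder gives the robot as it stands.
- The arm moves only by the shell command python3 -m crank 'ROWS'. ROWS is JSON, a list of rows, each a list of 7 numbers: the closure, from 0 (fully open) to 1 (shut), then the shift along the tool's x, y, z in m, then the turn, a rotation vector about the tool's x, y, z in degrees. A call has exactly 10 rows; each row shifts and turns the commanded pose from where the row before left it, along the tool's axes as they then stand; what a row does not reach is not made up. A row lasts 1/10 s, in which the tool goes at most 50 mm and 8.59 degrees, less where a joint would pass 70% of its speed; a pose out of reach is approached as far as the arm can. A call is refused whole if a number of a shift passes 0.05 or a number of a turn 8.59, either way. A call with a gripper value outside its range is refused whole. The fingers move at their own pace and stop on an object; the grip force is fixed at half the most. Time passes only in rows, so rows that do not move let the fingers close, or fill a call up. It gives the time, the measured TCP pose, the force, the opening and the grip force at its end, in the units of the state.
- manip.get_state(): the state, without advancing time (a new reading comes with each control period).
- vision.capture(name): name is "side" or "top" or "wrist"; returns the picture (420x560x3 uint8, red, green, blue); there is no depth.
- vision.camera_model(name): a dict with "fovy" (degrees; the focal length in pixels is half the picture's height over the tangent of half this angle, whatever the lens; pixels are square), "cx", "cy" (the principal point, pixels), "D" ([k1, k2, p1, p2, k3] as OpenCV has them; the pictures are not rectified), "pose" (4x4, takes a point from camera to world coordinates). Camera axes: x right, y down, z forward; pixel columns grow to the right and rows downward; lengths in m; the calibration is good to about 2 mm. A picture is of the moment at which its call begins: read the wrist's pose just before it. camera_model takes no time and is no camera call; for the wrist camera it gives the pose at the moment of the call.
- manip.job_done(): hands the job in; it is judged then, once.
Trained networks look in the newest picture that a camera, given by its name, has taken for a name from the list of things; names that differ only in an ending like _2 or _b are one class to them, and where a whole thing is asked for, a point or a joint stands for the part that bears it (a point fixed in the world has none). Each returns a list of dicts, best first, with "confidence" (0 to 1); they miss things now and then, are a little off and sometimes report something else, mostly with a low value. They report only what shows in the picture. A call takes as long as a camera call.
- finder.look_for(camera, label): "at" ([column, row] in pixels, amid what is visible of it).
The state is a dict: "time_s": time; "q": joint angles; "qvel": joint speeds; "effort": joint torques, N m; "eef_pos": TCP position; "eef_rot": TCP orientation; "ft_force": force on the tool from outside, world axes, zero at the start; "ft_torque": the same for the moment, N m; "width": finger opening in m; "finger_force": force on a finger pad.
Only numpy, scipy, OpenCV 4.12 (cv2) and the standard library are available. Lean on these libraries where they do the work, as an engineer would, in place of code of your own. Each camera call takes 0.05 s, during which the arm holds its last target. There are 200 camera calls.

## Working session

There is one attempt and no reset: what is moved stays moved. The work goes in short steps, Python scripts to look and compute and a shell command to move; the robot and the scene stay as the last step left them, time stands still between calls to the robot, and variables do not carry over. Pictures are saved under pics/ and viewed, at most 14 in all, crops included, and the job is handed in when it is done.

```bash
mkdir -p pics; ls
python3 - <<'E'
from cell import manip, vision, finder
import cv2,numpy as np
s=manip.get_state();print(s)
for c in("top","side"):
    im=vision.capture(c);cv2.imwrite(f"pics/{c}0.png",im[:,:,::-1])
    m=vision.camera_model(c);print(c,m)
    for l in("jar_a","jar_c","glue_bottle","turned_column","crate"):
        print(l,[(np.round(d["at"]),round(d["confidence"],2)) for d in finder.look_for(c,l)])
E
```

```text
pics
{'time_s': 0.0, 'q': array([-1.29059509,  0.33287816, -0.06471086,  1.4609472 ,  0.02159746,
        1.34990569, -0.08849297]), 'qvel': array([-0.0004147 , -0.00085074, -0.00027024, -0.00018533,  0.00296177,
       -0.00193429, -0.00012392]), 'effort': array([-5.55192273e-04, -6.25454807e+01,  4.87047946e-02, -3.91603839e+01,
        1.61791651e-02,  1.01357579e-02, -4.22947736e-06]), 'eef_pos': array([0.18628385, 0.59630354, 0.30310916]), 'eef_rot': array([ 1.50804128e-01,  9.88563399e-01, -7.17185169e-04, -7.83542008e-05]), 'ft_force': array([-0.70956019,  0.29972682, -1.10907615]), 'ft_torque': array([-0.03943171, -0.02535062, -0.03958644]), 'finger_force': 0.0, 'width': 0.08553227606094238}
top {'fovy': 55.07346316631054, 'cx': 279.49559453647265, 'cy': 210.6774364719445, 'D': array([-0.00949084,  0.        ,  0.        ,  0.        ,  0.        ]), 'pose': array([[-0.02632166, -0.99311278,  0.11416729,  0.42321764],
       [-0.9996244 ,  0.02702045,  0.00457732,  0.10327239],
       [-0.00763065, -0.11400392, -0.99345099,  1.21839316],
       [ 0.        ,  0.        ,  0. 
[... 527 characters left out ...]
336, 'D': array([0.02404622, 0.        , 0.        , 0.        , 0.        ]), 'pose': array([[-0.99816762, -0.04434735,  0.04116695,  0.49200691],
       [-0.05980979,  0.61992789, -0.782376  ,  1.11681043],
       [ 0.00917576, -0.78340457, -0.62144435,  0.85857283],
       [ 0.        ,  0.        ,  0.        ,  1.        ]])}
jar_a [(array([232., 235.]), 0.96), (array([269., 236.]), 0.94), (array([233., 267.]), 0.91), (array([248., 206.]), 0.82)]
jar_c [(array([232., 235.]), 0.96), (array([269., 236.]), 0.94), (array([233., 267.]), 0.91), (array([248., 206.]), 0.82)]
glue_bottle [(array([209., 304.]), 0.85)]
turned_column [(array([257., 304.]), 0.55)]
crate [(array([299., 190.]), 0.56)]
```

View pics/top0.png

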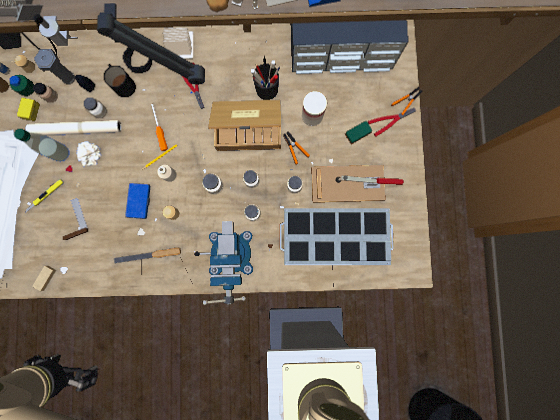

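View pics/side0.png

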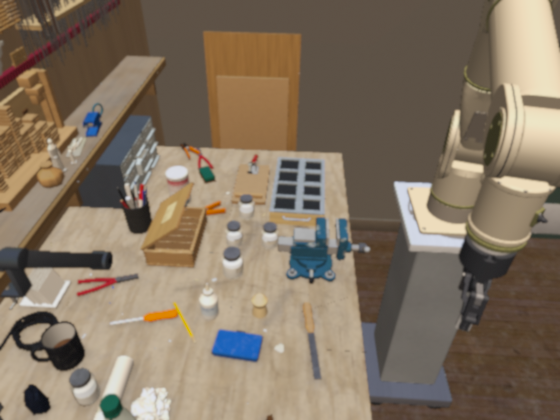

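Top view: four jars, lids at about (212,183), (251,178), (294,184) and (252,212). The crate's eight openings span x 287-390, y 210-262, the vice is at (230,250), the column at (170,212), and the glue bottle at (165,172). I'll measure these properly next.

```bash
cat > h.py <<'E'
from cell import manip, vision, finder
import cv2,numpy as np
from scipy.optimize import least_squares
from scipy.spatial.transform import Rotation as R
def K(m):
    f=210/np.tan(np.radians(m["fovy"]/2));return np.array([[f,0,m["cx"]],[0,f,m["cy"]],[0,0,1]])
def proj(m,P):
    T=np.linalg.inv(m["pose"]);return cv2.projectPoints(np.asarray(P,float).reshape(-1,1,3),cv2.Rodrigues(T[:3,:3])[0],T[:3,3],K(m),m["D"])[0].reshape(-1,2)
def ray(m,px,z):
    u=cv2.undistortPoints(np.array(px,float).reshape(-1,1,2),K(m),m["D"]).reshape(-1,2)
    d=np.c_[u,np.ones(len(u))]@m["pose"][:3,:3].T;o=m["pose"][:3,3]
    return o+d*((z-o[2])/d[:,2])[:,None]
def cells(c,z=0.05):
    x,y,a=c;Rz=np.array([[np.cos(a),-np.sin(a)],[np.sin(a),np.cos(a)]])
    L=np.array([(sx*0.0405,(1.5-i)*0.074) for sx in(1,-1) for i in range(4)])
    return np.c_[L@Rz.T+[x,y],np.full(8,z)]
E
python3 - <<'E'
from h import *
mt,ms=vision.camera_model("top"),vision.camera_model("side")
t,s=cv2.imread("pics/top0.png"),cv2.imread("pics/side0.png")
def blobs(im,box,th,lo,hi):
    x0,y0,x1,y1=box;g=im[y0:y1,x0:x1].max(2)
    n,l,st,ce=cv2.connectedComponentsWithStats((g<th).astype(np.uint8))
    return [(ce[i]+[x0,y0],st[i]) for i in range(1,n) if lo<st[i][4]<hi]
bt=blobs(t,(280,200,398,270),50,150,700);bs=blobs(s,(262,150,335,220),60,60,400)
for b in bt+bs:print(np.round(b[0],1),b[1][2:])
def fit(m,b):
    o=np.array([x[0] for x in b])
    def r(c):
        p=proj(m,cells(c,.0445));d=np.linalg.norm(p[:,None]-o[None],axis=2);return d.min(0)
    c0=[*ray(m,[o.mean(0)],.0445)[0][:2],0]
    q=least_squares(r,c0,diff_step=1e-4,x_scale=[.01,.01,.05]);print(q.x,np.round(q.fun,1));return q.x
for m,b in((mt,bt),(ms,bs)):
    if len(b)>3: fit(m,b)
for n,px,m in(("t",[(212,183),(251,178),(294.5,184),(252,212),(170,211),(165,171)],mt),("s",[(232,259),(233,229),(246,201),(269,231),(259,303),(209,304)],ms)):
    print(n,np.round(ray(m,px,.072),3).tolist())
cv2.imwrite("pics/z0.png",np.vstack([cv2.resize(t[160:230,155:315],(800,350),interpolation=2),cv2.resize(s[190:280,200:344],(384,240),interpolation=2) .repeat(1,0) if 0 else cv2.copyMakeBorder(cv2.resize(s[190:280,200:344],(400,250),interpolation=2),0,0,0,400,0)]))
E
```

```text
[298.5 223.1] [ 22  21 432]
[324.1 223. ] [ 21  21 414]
[349. 223.] [ 22  21 422]
[374.6 223.1] [ 22  21 407]
[298.5 250.9] [ 18  18 290]
[324.4 250.8] [ 19  18 293]
[349.7 251.2] [ 19  18 296]
[375.4 251.7] [ 18  18 298]
[289.4 164.2] [15  6 77]
[287.8 176. ] [16  7 94]
[286.3 189. ] [ 17   7 112]
[312.  190.5] [14  6 74]
[284.5 202.9] [ 18   9 135]
[311.  204.6] [14  7 80]
[ 0.476317   -0.05583921 -0.03044418] [0.1 0.2 0.4 0.3 0.1 0.3 0.1 0.5]
[ 0.47513682 -0.06329939 -0.03227821] [0.2 0.3 0.1 0.4 0.2 0.1]
t [[0.641, 0.302, 0.072], [0.652, 0.188, 0.072], [0.631, 0.063, 0.072], [0.553, 0.187, 0.072], [0.563, 0.423, 0.072], [0.68, 0.438, 0.072]]
s [[0.642, 0.328, 0.072], [0.655, 0.212, 0.072], [0.634, 0.082, 0.072], [0.556, 0.213, 0.072], [0.561, 0.465, 0.072], [0.674, 0.476, 0.072]]
```

View pics/z0.png

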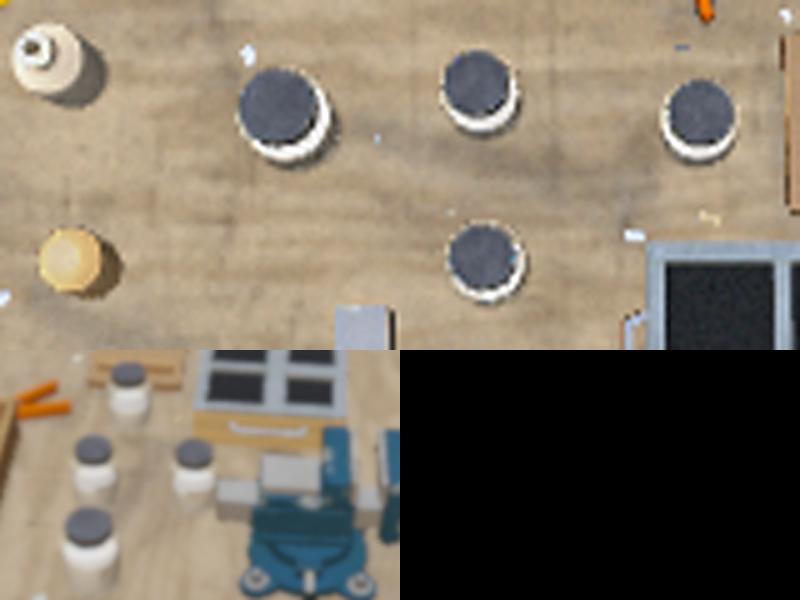

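The large jar's lid is at about (210.5,181). The small jars are at (250,176), (295,182) and (251.5,211), so there is one large and three small. I'll move over the crate with the fingers shut, staying above the vice.

```bash
python3 -m crank '[[1,0,0,0,0,0,-7.8],[1,0,0,0,0,0,-7.8],[1,-0.02,-0.04,0,0,0,0],[1,-0.02,-0.04,0,0,0,0],[1,-0.02,-0.04,0,0,0,0],[1,-0.02,-0.04,0,0,0,0],[1,-0.02,-0.04,0,0,0,0],[1,-0.02,-0.04,0,0,0,0],[1,-0.02,-0.04,0,0,0,0],[1,-0.02,-0.04,0,0,0,0]]'
python3 -m crank '[[1,-0.02,-0.04,0,0,0,0],[1,-0.02,-0.04,0,0,0,0],[1,-0.02,-0.04,0,0,0,0],[1,-0.02,-0.04,0,0,0,0],[1,-0.02,-0.04,0,0,0,0],[1,-0.02,-0.04,0,0,0,0],[1,0,-0.03,0,0,0,0],[1,0,0,0,0,0,0],[1,0,0,0,0,0,0],[1,0,0,0,0,0,0]]'
python3 - <<'E'
from h import *
s=manip.get_state();print(s["eef_pos"],R.from_quat(s["eef_rot"]).as_matrix().round(3),s["ft_force"])
m=vision.camera_model("wrist");im=vision.capture("wrist");cv2.imwrite("pics/w1.png",im[:,:,::-1])
print(m["pose"].round(3),m["fovy"],m["D"])
mt=vision.camera_model("top");a,b,c=0.0476,0,0
print(proj(m,cells([.476,-.056,-.0304])).round())
print("jaw",ray(mt,[(219,221),(234,221)],.14).round(3))
print("L",ray(mt,[(210.4,181)],.076).round(4));print("S",ray(mt,[(250,176.2),(295,182),(251.4,211)],.071).round(4))
E
```

```text
time_s: 1.6
eef_pos: [0.337, 0.2701, 0.3042]
eef_rot: [0.015, 1.0, 0.0, 0.0]
ft_force: [-0.3, -0.7, 0.7]
width: 0.0003
finger_force: 0.0
time_s: 2.6
eef_pos: [0.4481, -0.0006, 0.3039]
eef_rot: [0.014, 1.0, 0.0, 0.0]
ft_force: [-0.2, 0.7, 0.3]
width: 0.0001
finger_force: 0.0
[ 0.44814987 -0.00056833  0.30394174] [[-1.     0.029  0.   ]
 [ 0.029  1.     0.   ]
 [-0.     0.    -1.   ]] [-0.24932124  0.66773192  0.30665733]
[[ 0.029  0.965  0.259  0.382]
 [ 1.    -0.028 -0.006  0.001]
 [ 0.001  0.259 -0.966  0.374]
 [ 0.     0.     0.     1.   ]] 62.65602315328286 [-0.01968877  0.          0.          0.          0.        ]
[[334. 255.]
 [261. 255.]
 [188. 255.]
 [115. 254.]
 [338. 175.]
 [260. 175.]
 [182. 175.]
 [105. 175.]]
jaw [[0.524 0.272 0.14 ]
 [0.523 0.231 0.14 ]]
L [[0.646  0.3055 0.076 ]]
S [[0.6579 0.1914 0.071 ]
 [0.6373 0.0616 0.071 ]
 [0.5563 0.1892 0.071 ]]
```

View pics/w1.png

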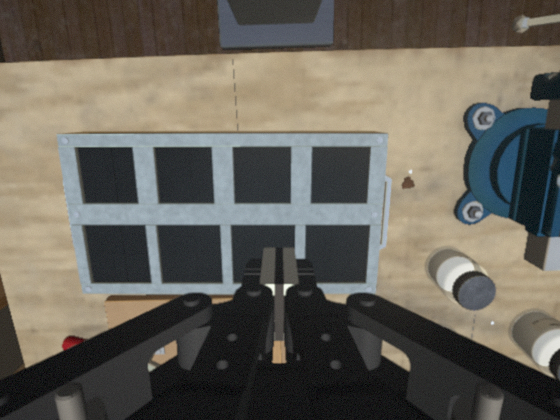

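The wrist picture agrees with the computed crate pose to about 2 px, with narrow_1 at (340,175). The openings run left (4) to right (1). Now I'll probe the narrow row.

```bash
python3 -m crank '[[1,0.005,0.029,0.04,0,0,0],[1,0.006,0.029,0.04,0,0,0],[1,0,0,0.04,0,0,0],[1,0,0,0.04,0,0,0],[1,0,0,0.02,0,0,0],[1,0,0,0.01,0,0,0],[1,0,0,0.005,0,0,0],[1,0,0,0.004,0,0,0],[1,0,0,0,0,0,0],[1,0,0,0,0,0,0]]'
```

```text
time_s: 3.65
eef_pos: [0.4395, 0.0569, 0.1057]
eef_rot: [0.015, 1.0, 0.0, 0.001]
ft_force: [0.3, -0.3, 0.4]
width: -0.0002
finger_force: 0.2
```

```bash
for k in 1; do python3 -m crank '[[1,0,0,-0.045,0,0,0],[1,0,-0.037,0,0,0,0],[1,0,-0.037,0,0,0,0],[1,0,0,0.02,0,0,0],[1,0,0,0.015,0,0,0],[1,0,0,0.005,0,0,0],[1,0,0,0.005,0,0,0],[1,0,0,0,0,0,0],[1,0,0,0,0,0,0],[1,0,0,0,0,0,0]]'; done
```

```text
time_s: 4.65
eef_pos: [0.4369, -0.0176, 0.1084]
eef_rot: [0.016, 1.0, 0.001, -0.001]
ft_force: [-27.9, -3.0, 64.4]
width: 0.0001
finger_force: 32.6
```

narrow_2 is full, so 1, 3 and 4 are empty. Next is wide_1, which is nearest the jars.

```bash
python3 -m crank '[[1,0,0,-0.045,0,0,0],[1,-0.04,0.037,0,0,0,0],[1,-0.041,0.037,0,0,0,0],[1,0,0,0.02,0,0,0],[1,0,0,0.015,0,0,0],[1,0,0,0.005,0,0,0],[1,0,0,0.003,0,0,0],[1,0,0,0,0,0,0],[1,0,0,0,0,0,0],[1,0,0,0,0,0,0]]'
```

```text
time_s: 5.65
eef_pos: [0.5123, 0.048, 0.1087]
eef_rot: [0.015, 1.0, 0.001, -0.0]
ft_force: [-9.2, 0.7, 15.9]
width: 0.0
finger_force: 8.1
```

wide_1 stops hard at 14 mm (16 N), so it is full. Trying wide_2.

```bash
python3 -m crank '[[1,0,0,-0.03,0,0,0],[1,0,0,-0.013,0,0,0],[1,-0.003,-0.033,0,0,0,0],[1,-0.004,-0.033,0,0,0,0],[1,0,0,0.02,0,0,0],[1,0,0,0.015,0,0,0],[1,0,0,0.008,0,0,0],[1,0,0,0.001,0,0,0],[1,0,0,0,0,0,0],[1,0,0,0,0,0,0]]'
```

```text
time_s: 6.65
eef_pos: [0.518, -0.0182, 0.1066]
eef_rot: [0.015, 1.0, 0.0, 0.001]
ft_force: [-0.2, -0.7, 0.6]
width: -0.0003
finger_force: 0.2
```

wide_2 is empty. On to the small jar nearest the crate, with a wrist check above it.

```bash
python3 -m crank '[[1,0,0,-0.04,0,0,0],[0.5,0,0,-0.04,0,0,0],[0.2,0,0,-0.04,0,0,0],[0.2,-0.03,0.02,0,0,0,0],[0.2,-0.03,0.02,0,0,0,0],[0.2,-0.03,0.02,0,0,0,0],[0.2,-0.027,0.023,0,0,0,0],[0.2,0,0,0,0,0,0],[0.2,0,0,0,0,0,0],[0.2,0,0,0,0,0,0]]'
cat >> h.py <<'E'
def wl(name,H,kind="jar_a"):
    s=manip.get_state();m=vision.camera_model("wrist");im=vision.capture("wrist");cv2.imwrite(f"pics/{name}.png",im[:,:,::-1])
    print(s["eef_pos"].round(4),s["width"],s["ft_force"].round(1))
    for d in finder.look_for("wrist",kind):print(np.round(d["at"]),round(d["confidence"],2),ray(m,[d["at"]],H)[0].round(4))
def todo(target):
    s=manip.get_state();r=R.from_quat(s["eef_rot"]);print("tool shift",r.inv().apply(np.array(target)-s["eef_pos"]).round(4))
E
python3 - <<'E'
from h import *
wl("w2",.045);m=vision.camera_model("wrist")
print(proj(m,[[.6373,.0616,.071]]))
E
```

```text
time_s: 7.65
eef_pos: [0.6367, 0.0601, 0.2263]
eef_rot: [0.016, 1.0, -0.0, 0.0]
ft_force: [-0.4, -0.4, 0.6]
width: 0.0684
finger_force: 0.0
[0.6367 0.0601 0.2263] 0.06837583978694857 [-0.4 -0.4  0.6]
[449. 229.] 0.77 [0.6591 0.1903 0.045 ]
[547. 200.] 0.71 [0.6385 0.2633 0.045 ]
[284. 204.] 0.7 [0.6353 0.0641 0.045 ]
[461.  86.] 0.66 [0.5544 0.1892 0.045 ]
[[281.05100594 216.27706082]]
```

View pics/w2.png

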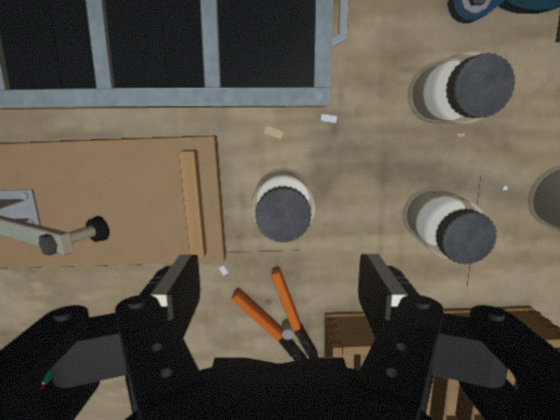

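The target lid is at (283,214), about 1 mm from the prediction. I'll descend and grip.

```bash
python3 -m crank '[[0.2,0.0005,0.002,0.03,0,0,0],[0.2,0,0,0.03,0,0,0],[0.2,0,0,0.03,0,0,0],[0.2,0,0,0.02,0,0,0],[0.2,0,0,0.0095,0,0,0],[0.2,0,0,0,0,0,0],[1,0,0,0,0,0,0],[1,0,0,0,0,0,0],[1,0,0,0,0,0,0],[1,0,0,0,0,0,0]]'
python3 - <<'E'
from h import *
import json
s=manip.get_state()
# lids in w2 (pose of hover)
E
```

```text
time_s: 8.75
eef_pos: [0.6377, 0.0628, 0.1084]
eef_rot: [0.015, 1.0, 0.0, 0.001]
ft_force: [-0.8, -0.9, 7.0]
width: 0.0446
finger_force: 62.0
```

```bash
python3 -m crank '[[1,0,0,-0.02,0,0,0],[1,0,0,-0.03,0,0,0],[1,0,0,-0.03,0,0,0],[1,0,0,-0.03,0,0,0],[1,0.02,-0.024,0,0,0,0],[1,0.025,-0.03,0,0,0,0],[1,0.025,-0.03,0,0,0,0],[1,0.025,-0.03,0,0,0,0],[1,0.025,-0.03,0,0,0,0],[1,0.025,-0.03,0,0,0,0]]'
python3 -m crank '[[1,0.025,-0.03,0,0,0,0],[1,0.02,-0.024,0,0,0,0],[1,0.009,-0.0055,0,0,0,0],[1,0,0,0,0,0,0],[1,0,0,0,0,0,0],[1,0,0,0,0,0,0],[1,0,0,0,0,0,0],[1,0,0,0,0,0,0],[1,0,0,0,0,0,0],[1,0,0,0,0,0,0]]'
python3 - <<'E'
from h import *
todo([.4321,-.1648,.16]); wl("w3",.05,"crate")
m=vision.camera_model("wrist");print(proj(m,cells([.476,-.055,-.0304])).round())
E
```

```text
time_s: 9.75
eef_pos: [0.4853, -0.1076, 0.217]
eef_rot: [0.015, 1.0, 0.0, 0.001]
ft_force: [0.5, -1.2, -0.6]
width: 0.0444
finger_force: 61.7
time_s: 10.75
eef_pos: [0.4307, -0.1642, 0.2163]
eef_rot: [0.015, 1.0, -0.0, -0.0]
ft_force: [0.7, -0.9, -1.6]
width: 0.0449
finger_force: 61.7
tool shift [-0.0015 -0.0006  0.0563]
[ 0.4307 -0.1642  0.2163] 0.04485929129568489 [ 0.7 -0.9 -1.6]
[432. 219.] 0.59 [ 0.4395 -0.0543  0.05  ]
[[561. 312.]
 [468. 313.]
 [374. 314.]
 [278. 314.]
 [585. 213.]
 [485. 213.]
 [382. 213.]
 [278. 213.]]
```

View pics/w3.png

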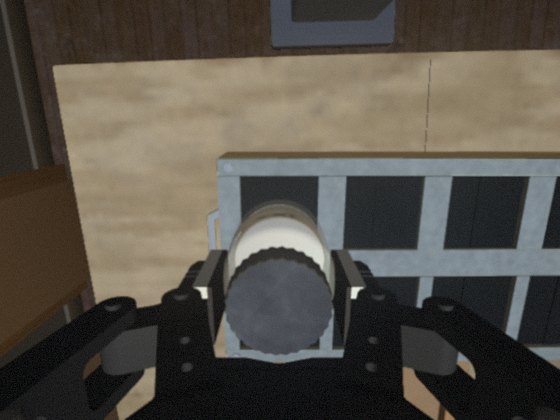

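The jar hangs upright. narrow_4 spans columns 241–318 and rows 177–247, about 1 mm from the prediction. I'll push it down.

```bash
python3 -m crank '[[1,-0.0015,0.0005,0.03,0,0,0],[1,0,0,0.025,0,0,0],[1,0,0,0.01,0,0,0],[1,0,0,0.007,0,0,0],[1,0,0,0.006,0,0,0],[1,0,0,0.005,0,0,0],[1,0,0,0.004,0,0,0],[1,0,0,0.003,0,0,0],[1,0,0,0,0,0,0],[1,0,0,0,0,0,0]]'
```

```text
time_s: 11.85
eef_pos: [0.4321, -0.1638, 0.1264]
eef_rot: [0.015, 1.0, 0.0, -0.0]
ft_force: [0.5, -0.6, -1.4]
width: 0.0445
finger_force: 61.7
```

```bash
python3 -m crank '[[1,0,0,0.001,0,0,0],[1,0,0,0.001,0,0,0],[1,0,0,0,0,0,0],[1,0,0,0,0,0,0],[1,0,0,0,0,0,0],[1,0,0,0,0,0,0],[1,0,0,0,0,0,0],[1,0,0,0,0,0,0],[1,0,0,0,0,0,0],[1,0,0,0,0,0,0]]'
```

```text
time_s: 12.85
eef_pos: [0.4324, -0.164, 0.1253]
eef_rot: [0.015, 1.0, 0.0, 0.0]
ft_force: [-4.2, 1.3, 14.7]
width: 0.0446
finger_force: 63.2
```

Seated: 14.7 N, with the jar's underside at 0.017. Release and rise, then travel to above the next jar at (0.556, 0.189).

```bash
python3 -m crank '[[0.3,0,0,0,0,0,0],[0.3,0,0,0,0,0,0],[0.3,0,0,0,0,0,0],[0.3,0,0,-0.015,0,0,0],[0.3,0,0,-0.025,0,0,0],[0.25,0,0,-0.04,0,0,0],[0.2,0,0,-0.04,0,0,0],[0.2,0,0,0,0,0,0],[0.2,0,0,0,0,0,0],[0.2,0,0,0,0,0,0]]'
python3 - <<'E'
from h import *
todo([.6,.12,.245]);
s=manip.get_state();m=vision.camera_model("wrist");im=vision.capture("wrist");cv2.imwrite("pics/w4.png",im[:,:,::-1])
top=vision.capture("top");cv2.imwrite("pics/top1.png",top[:,:,::-1])
print([(np.round(d["at"]),round(d["confidence"],2)) for d in finder.look_for("top","jar_a")])
E
```

```text
time_s: 13.85
eef_pos: [0.4316, -0.1636, 0.2434]
eef_rot: [0.015, 1.0, 0.0, -0.001]
ft_force: [-0.0, 0.2, -0.7]
width: 0.0683
finger_force: 0.0
tool shift [-0.1597  0.2886 -0.0018]
[(array([251., 212.]), 0.74), (array([212., 183.]), 0.6), (array([252., 178.]), 0.57)]
```

View pics/w4.png

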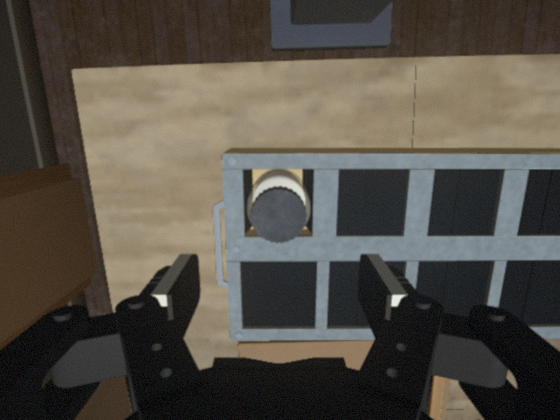

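The jar stands upright in narrow_4, lid at (278,214). Next is the jar by the vice: travel there, then turn 45° to keep the body clear of the vice jaw.

```bash
python3 -m crank '[[0.2,-0.0114,0.0356,0,0,0,0],[0.2,-0.0114,0.0356,0,0,0,0],[0.2,-0.0114,0.0356,0,0,0,0],[0.2,-0.0114,0.0356,0,0,0,0],[0.2,-0.0114,0.0356,0,0,0,0],[0.2,-0.0114,0.0356,0,0,0,0],[0.2,-0.0114,0.0356,0,0,0,0],[0.2,-0.0114,0.0356,0,0,0,0],[0.2,-0.0114,0.0356,0,0,0,0],[0.2,-0.0114,0.0356,0,0,0,0]]'
python3 -m crank '[[0.2,0,0,0,0,0,8.5],[0.2,0,0,0,0,0,8.5],[0.2,0,0,0,0,0,8.5],[0.2,0,0,0,0,0,8.5],[0.2,0,0,0,0,0,8.5],[0.2,0,0,0,0,0,0],[0.2,0,0,0,0,0,0],[0.2,0,0,0,0,0,0],[0.2,0,0,0,0,0,0],[0.2,0,0,0,0,0,0]]'
python3 - <<'E'
from h import *
todo([.5563,.189,.108]);wl("w5",.045);print(manip.get_state()["q"].round(2))
m=vision.camera_model("wrist");print(proj(m,[[.5563,.1892,.071],[.6579,.1914,.071]]))
E
```

```text
time_s: 15.0
eef_pos: [0.557, 0.1899, 0.2433]
eef_rot: [0.015, 1.0, -0.0, -0.001]
ft_force: [0.7, -0.5, 0.6]
width: 0.0686
finger_force: 0.0
time_s: 16.0
eef_pos: [0.5569, 0.1885, 0.2444]
eef_rot: [0.376, 0.927, 0.0, -0.0]
ft_force: [0.1, -0.6, 1.0]
width: 0.0688
finger_force: 0.0
tool shift [ 8.000e-04 -1.000e-04  1.364e-01]
[0.5569 0.1885 0.2444] 0.06882858398153019 [ 0.1 -0.6  1. ]
[280. 193.] 0.87 [0.5538 0.1931 0.045 ]
[350. 264.] 0.87 [0.6382 0.1926 0.045 ]
[467. 175.] 0.74 [0.6458 0.3095 0.045 ]
[-0.85  0.31  0.54  1.67 -0.17  1.21  0.53]
[[279.18416252 207.20416042]
 [371.32162614 294.95672979]]
```

View pics/w5.png

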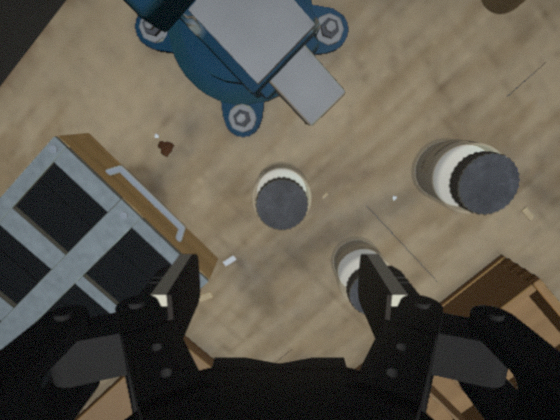

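Target lid at (281,203), 2–4 px from the prediction, and the vice block is well clear. I'll correct 3 mm, descend, grip and lift.

```bash
python3 -m crank '[[0.2,0.0035,0.0015,0.03,0,0,0],[0.2,0,0,0.035,0,0,0],[0.2,0,0,0.035,0,0,0],[0.2,0,0,0.025,0,0,0],[0.2,0,0,0.0115,0,0,0],[0.2,0,0,0,0,0,0],[1,0,0,0,0,0,0],[1,0,0,0,0,0,0],[1,0,0,0,0,0,0],[1,0,0,0,0,0,0]]'
python3 - <<'E'
from h import *
s=manip.get_state();p=s["eef_pos"];r=R.from_quat(s["eef_rot"])
print(r.inv().apply(np.array([.4344,-.0900,0])-[p[0],p[1],0]).round(4))
E
```

```text
time_s: 17.1
eef_pos: [0.5565, 0.1923, 0.11]
eef_rot: [0.377, 0.926, 0.001, 0.001]
ft_force: [-1.4, -1.4, 6.6]
width: 0.0446
finger_force: 61.3
[-0.1096 -0.2874 -0.0008]
```

```bash
python3 -m crank '[[1,0,0,-0.02,0,0,0],[1,0,0,-0.03,0,0,0],[1,0,0,-0.03,0,0,0],[1,0,0,-0.03,0,0,0],[1,-0.01,-0.026,0,0,0,0],[1,-0.012,-0.032,0,0,0,0],[1,-0.012,-0.032,0,0,0,0],[1,-0.012,-0.032,0,0,0,0],[1,-0.012,-0.032,0,0,0,0],[1,-0.012,-0.032,0,0,0,0]]'
python3 -m crank '[[1,-0.012,-0.032,0,0,0,0],[1,-0.012,-0.032,0,0,0,0],[1,-0.01,-0.026,0,0,0,0],[1,-0.006,-0.0114,0,0,0,0],[1,0,0,0,0,0,0],[1,0,0,0,0,0,0],[1,0,0,0,0,0,0],[1,0,0,0,0,0,0]
,[1,0,0,0,0,0,0],[1,0,0,0,0,0,0]]'
python3 - <<'E'
from h import *
todo([.4344,-.0900,.158])
E
```

```text
time_s: 18.1
eef_pos: [0.4753, 0.0087, 0.2188]
eef_rot: [0.377, 0.926, 0.001, 0.0]
ft_force: [0.8, -1.1, -2.0]
width: 0.0444
finger_force: 62.0
time_s: 19.1
eef_pos: [0.4338, -0.0902, 0.2178]
eef_rot: [0.376, 0.926, -0.0, -0.0]
ft_force: [-0.5, -0.3, -1.0]
width: 0.0444
finger_force: 62.0
tool shift [-0.0003  0.0006  0.0598]
```

```bash
python3 -m crank '[[1,0,0.0005,0.03,0,0,0],[1,0,0,0.025,0,0,0],[1,0,0,0.01,0,0,0],[1,0,0,0.007,0,0,0],[1,0,0,0.006,0,0,0],[1,0,0,0.005,0,0,0],[1,0,0,0.004,0,0,0],[1,0,0,0.003,0,0,0],[1,0,0,0.001,0,0,0],[1,0,0,0,0,0,0]]'
python3 -m crank '[[1,0,0,0.001,0,0,0],[1,0,0,0,0,0,0],[1,0,0,0,0,0,0],[1,0,0,0,0,0,0],[1,0,0,0,0,0,0],[1,0,0,0,0,0,0],[1,0,0,0,0,0,0],[1,0,0,0,0,0,0],[1,0,0,0,0,0,0],[1,0,0,0,0,0,0]]'
```

```text
time_s: 20.1
eef_pos: [0.4341, -0.0903, 0.127]
eef_rot: [0.377, 0.926, 0.0, 0.0]
ft_force: [-0.8, 0.3, 0.1]
width: 0.0445
finger_force: 62.1
time_s: 21.1
eef_pos: [0.4343, -0.0904, 0.1269]
eef_rot: [0.377, 0.926, 0.0, -0.0]
ft_force: [-6.7, -0.5, 16.9]
width: 0.0443
finger_force: 63.8
```

```bash
python3 -m crank '[[0.3,0,0,0,0,0,0],[0.3,0,0,0,0,0,0],[0.3,0,0,0,0,0,0],[0.3,0,0,-0.015,0,0,0],[0.3,0,0,-0.025,0,0,0],[0.25,0,0,-0.04,0,0,0],[0.2,0,0,-0.04,0,0,0],[0.2,0.003,0.03,0,0,0,0],[0.2,0.004,0.036,0,0,0,0],[0.2,0.004,0.036,0,0,0,0]]'
python3 -m crank '[[0.2,0.004,0.036,0,0,0,0],[0.2,0.004,0.036,0,0,0,0],[0.2,0.004,0.036,0,0,0,0],[0.2,0.004,0.036,0,0,0,0],[0.2,0.004,0.036,0,0,0,0],[0.2,0.004,0.036,0,0,0,0],[0.2,0.002,0.036,0,0,0,0],[0.2,0,0,0,0,0,0],[0.2,0,0,0,0,0,0],[0.2,0,0,0,0,0,0]]'
python3 - <<'E'
from h import *
todo([.6579,.1914,.1085]);wl("w6",.045)
m=vision.camera_model("wrist");print(proj(m,[[.6579,.1914,.071],[.646,.3055,.076]]))
vision.capture("top");print([(np.round(d["at"]),round(d["confidence"],2)) for d in finder.look_for("top","jar_a")])
E
```

```text
time_s: 22.1
eef_pos: [0.4982, -0.0084, 0.2464]
eef_rot: [0.377, 0.926, 0.001, 0.0]
ft_force: [0.9, -1.1, 0.3]
width: 0.0685
finger_force: 0.0
time_s: 23.1
eef_pos: [0.6544, 0.188, 0.2458]
eef_rot: [0.377, 0.926, -0.0, -0.0]
ft_force: [-0.1, -0.4, -0.3]
width: 0.0683
finger_force: 0.0
tool shift [-1.000e-04  5.000e-03  1.373e-01]
[0.6544 0.188  0.2458] 0.06830054623211332 [-0.1 -0.4 -0.3]
[390.  82.] 0.84 [0.6476 0.3094 0.045 ]
[286. 200.] 0.64 [0.6585 0.1916 0.045 ]
[ 39. 189.] 0.51 [0.5123 0.0549 0.045 ]
[[285.67731348 208.02620015]
 [397.74447278  80.70510733]]
[(array([375., 250.]), 0.85), (array([350., 250.]), 0.49), (array([206., 182.]), 0.46)]
```

View pics/w6.png

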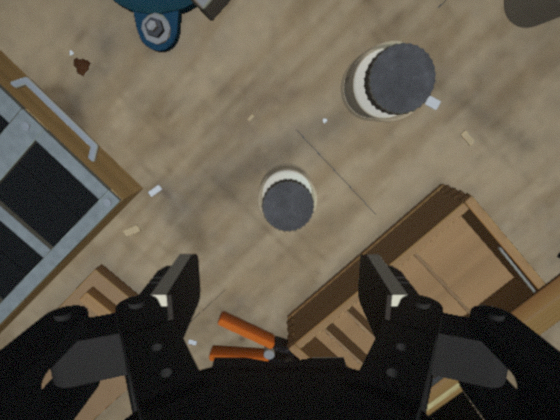

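Lid at (288,206), 2 px off, with the open box edge about 40 mm clear of the right finger. Grip and carry to narrow_1.

```bash
python3 -m crank '[[0.2,0.0015,0.007,0.03,0,0,0],[0.2,0,0,0.035,0,0,0],[0.2,0,0,0.035,0,0,0],[0.2,0,0,0.025,0,0,0],[0.2,0,0,0.0125,0,0,0],[0.2,0,0,0,0,0,0],[1,0,0,0,0,0,0],[1,0,0,0,0,0,0],[1,0,0,0,0,0,0],[1,0,0,0,0,0,0]]'
python3 -m crank '[[1,0,0,-0.02,0,0,0],[1,0,0,-0.03,0,0,0],[1,0,0,-0.03,0,0,0],[1,0,0,-0.03,0,0,0],[1,0,0,0,0,0,0],[1,0,0,0,0,0,0],[1,0,0,0,0,0,0],[1,0,0,0,0,0,0],[1,0,0,0,0,0,0],[1,0,0,0,0,0,0]]'
python3 - <<'E'
from h import *
todo([.4389,.0580,.218])
E
```

```text
time_s: 24.3
eef_pos: [0.6595, 0.1952, 0.1108]
eef_rot: [0.377, 0.926, 0.001, 0.001]
ft_force: [-0.9, -0.9, 6.4]
width: 0.0447
finger_force: 61.4
time_s: 25.3
eef_pos: [0.6582, 0.1952, 0.2178]
eef_rot: [0.377, 0.926, -0.0, -0.0]
ft_force: [0.1, -0.0, -1.2]
width: 0.0448
finger_force: 61.7
tool shift [ 0.0613 -0.2513  0.    ]
```

```bash
python3 -m crank '[[1,0.0068,-0.0279,0,0,0,0],[1,0.0068,-0.0279,0,0,0,0],[1,0.0068,-0.0279,0,0,0,0],[1,0.0068,-0.0279,0,0,0,0],[1,0.0068,-0.0279,0,0,0,0],[1,0.0068,-0.0279,0,0,0,0],[1,0.0068,-0.0279,0,0,0,0],[1,0.0068,-0.0279,0,0,0,0],[1,0.0069,-0.0281,0,0,0,0],[1,0,0,0,0,0,0]]'
python3 -m crank '[[1,0,0,0,0,0,0],[1,0,0,0,0,0,0],[1,0,0,0.03,0,0,0],[1,0,0,0.02,0,0,0],[1,0,0,0,0,0,0],[1,0,0,0,0,0,0],[1,0,0,0,0,0,0],[1,0,0,0,0,0,0],[1,0,0,0,0,0,0],[1,0,0,0,0,0,0]]'
python3 - <<'E'
from h import *
todo([.4389,.0580,.1275])
E
```

```text
time_s: 26.3
eef_pos: [0.4368, 0.0561, 0.2181]
eef_rot: [0.378, 0.926, 0.0, -0.001]
ft_force: [0.1, -0.4, -1.1]
width: 0.0446
finger_force: 61.7
time_s: 27.3
eef_pos: [0.4393, 0.0581, 0.1688]
eef_rot: [0.377, 0.926, 0.0, 0.0]
ft_force: [0.7, -0.5, -1.7]
width: 0.0446
finger_force: 61.7
tool shift [ 0.0002 -0.0004  0.0413]
```

```bash
python3 -m crank '[[1,0,0,0.01,0,0,0],[1,0,0,0.008,0,0,0],[1,0,0,0.007,0,0,0],[1,0,0,0.006,0,0,0],[1,0,0,0.005,0,0,0],[1,0,0,0.004,0,0,0],[1,0,0,0.002,0,0,0],[1,0,0,0.001,0,0,0],[1,0,0,0,0,0,0],[1,0,0,0,0,0,0]]'
```

```text
time_s: 28.3
eef_pos: [0.4396, 0.0574, 0.1274]
eef_rot: [0.377, 0.926, 0.0, -0.001]
ft_force: [-16.7, -5.0, 44.2]
width: 0.0447
finger_force: 66.2
```

```bash
python3 -m crank '[[0.3,0,0,-0.001,0,0,0],[0.3,0,0,0,0,0,0],[0.3,0,0,0,0,0,0],[0.3,0,0,-0.014,0,0,0],[0.3,0,0,-0.04,0,0,0],[0.2,0,0,-0.04,0,0,0],[0.1,0,0,-0.04,0,0,0],[0,0.002,0.03,0,0,0,0],[0,0.0025,0.0325,0,0,0,0],[0,0.0025,0.0325,0,0,0,0]]'
python3 -m crank '[[0,0.0025,0.0325,0,0,0,0],[0,0.0025,0.0325,0,0,0,0],[0,0.0025,0.0325,0,0,0,0],[0,0.0025,0.0325,0,0,0,0],[0,0.0025,0.0325,0,0,0,0],[0,0.0025,0.0325,0,0,0,0],[0,0.0025,0.032,0,0,0,0],[0,0,0,0,0,0,0],[0,0,0,0,0,0,0],[0,0,0,0,0,0,0]]'
python3 - <<'E'
from h import *
todo([.646,.3055,.111]);wl("w7",.045);print(manip.get_state()["q"].round(2))
m=vision.camera_model("wrist");print(proj(m,[[.646,.3055,.076]]))
im=vision.capture("top");print([(np.round(d["at"]),round(d["confidence"],2)) for d in finder.look_for("top","jar_a")])
cv2.imwrite("pics/c7.png",np.vstack([cv2.imread("pics/w7.png"),cv2.resize(im[160:265,280:420,::-1],(240,180))[:, :].copy() if 0 else cv2.copyMakeBorder(cv2.resize(im[165:265,150:410,::-1],(468,180),interpolation=2),0,0,0,92,0)]))
E
```

```text
time_s: 29.3
eef_pos: [0.5011, 0.1321, 0.2606]
eef_rot: [0.376, 0.926, 0.001, 0.0]
ft_force: [0.5, 0.8, 0.6]
width: 0.0851
finger_force: 0.0
time_s: 30.3
eef_pos: [0.6462, 0.3047, 0.2602]
eef_rot: [0.377, 0.926, -0.0, -0.0]
ft_force: [-0.8, 0.1, 0.1]
width: 0.0853
finger_force: 0.0
tool shift [0.0007 0.0005 0.1492]
[0.6462 0.3047 0.2602] 0.08529317072975692 [-0.8  0.1  0.1]
[283. 194.] 0.78 [0.647  0.3079 0.045 ]
[-0.87  0.61  0.58  1.27 -0.33  1.36  0.49]
[[279.56957769 203.89402064]]
[(array([377., 251.]), 0.8), (array([298., 249.]), 0.64), (array([352., 249.]), 0.55)]
```

View pics/c7.png

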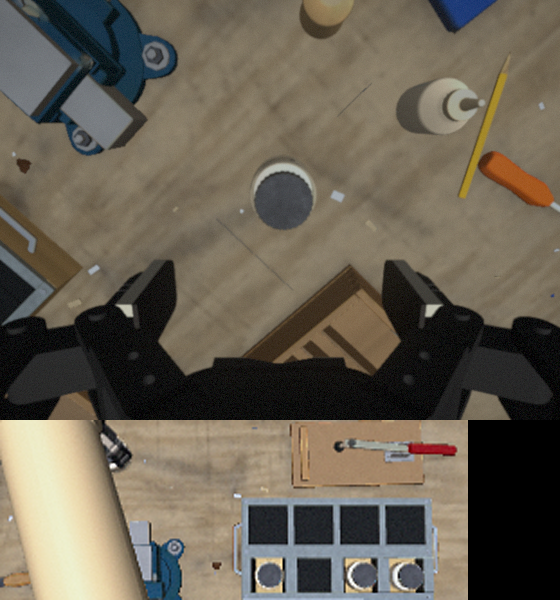

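Three lids stand in narrow 1, 3 and 4. The large lid is at (284,200), 4 px off the prediction. Correct and grip.

```bash
python3 -m crank '[[0.05,0.0037,0.004,0.04,0,0,0],[0.05,0,0,0.04,0,0,0],[0.05,0,0,0.035,0,0,0],[0.05,0,0,0.02,0,0,0],[0.05,0,0,0.014,0,0,0],[0.05,0,0,0,0,0,0],[1,0,0,0,0,0,0],[1,0,0,0,0,0,0],[1,0,0,0,0,0,0],[1,0,0,0,0,0,0]]'
python3 -m crank '[[1,0,0,-0.02,0,0,0],[1,0,0,-0.03,0,0,0],[1,0,0,-0.03,0,0,0],[1,0,0,-0.035,0,0,0],[1,0,0,-0.035,0,0,0],[1,0,0,0,0,0,0],[1,0,0,0,0,0,0],[1,0,0,0,0,0,0],[1,0,0,0,0,0,0],[1,0,0,0,0,0,0]]'
python3 - <<'E'
from h import *
todo([.5176,-.0185,.24])
E
```

```text
time_s: 31.5
eef_pos: [0.6474, 0.3117, 0.1138]
eef_rot: [0.377, 0.926, 0.001, 0.001]
ft_force: [0.0, -1.1, 7.0]
width: 0.0525
finger_force: 63.1
time_s: 32.5
eef_pos: [0.6461, 0.3112, 0.2604]
eef_rot: [0.377, 0.926, -0.001, -0.0]
ft_force: [0.0, 0.4, -1.7]
width: 0.0521
finger_force: 63.4
tool shift [-0.138  -0.3258  0.0208]
```

```bash
python3 -m crank '[[1,-0.0138,-0.0326,0,0,0,0],[1,-0.0138,-0.0326,0,0,0,0],[1,-0.0138,-0.0326,0,0,0,0],[1,-0.0138,-0.0326,0,0,0,0],[1,-0.0138,-0.0326,0,0,0,0],[1,-0.0138,-0.0326,0,0,0,0],[1,-0.0138,-0.0326,0,0,0,0],[1,-0.0138,-0.0326,0,0,0,0],[1,-0.0138,-0.0326,0,0,0,0],[1,-0.0138,-0.0326,0,0,0,0]]'
python3 -m crank '[[1,0,0,0,0,0,0],[1,0,0,0,0,0,0],[1,0,0,0.03,0,0,0],[1,0,0,0.03,0,0,0],[1,0,0,0.02,0,0,0],[1,0,0,0.005,0,0,0],[1,0,0,0,0,0,0],[1,0,0,0,0,0,0],[1,0,0,0,0,0,0],[1,0,0,0,0,0,0]]'
python3 - <<'E'
from h import *
todo([.5176,-.0185,.1258])
E
```

```text
time_s: 33.5
eef_pos: [0.5169, -0.02, 0.2612]
eef_rot: [0.377, 0.926, 0.0, -0.0]
ft_force: [-0.4, -0.5, -1.7]
width: 0.0523
finger_force: 63.5
time_s: 34.5
eef_pos: [0.5182, -0.0185, 0.1772]
eef_rot: [0.377, 0.926, 0.001, 0.001]
ft_force: [-0.5, 0.1, -1.9]
width: 0.0521
finger_force: 63.5
tool shift [ 0.0005 -0.0005  0.0514]
```

```bash
python3 -m crank '[[1,0,0,0.012,0,0,0],[1,0,0,0.008,0,0,0],[1,0,0,0.007,0,0,0],[1,0,0,0.007,0,0,0],[1,0,0,0.006,0,0,0],[1,0,0,0.005,0,0,0],[1,0,0,0.004,0,0,0],[1,0,0,0.002,0,0,0],[1,0,0,0,0,0,0],[1,0,0,0,0,0,0]]'
```

```text
time_s: 35.5
eef_pos: [0.5177, -0.0187, 0.1258]
eef_rot: [0.377, 0.926, 0.0, -0.0]
ft_force: [-4.5, 1.4, 6.7]
width: 0.0522
finger_force: 64.3
```

```bash
python3 -m crank '[[1,0,0,0.0008,0,0,0],[1,0,0,0,0,0,0],[1,0,0,0,0,0,0],[1,0,0,0,0,0,0],[0.2,0,0,0,0,0,0],[0.2,0,0,0,0,0,0],[0.2,0,0,0,0,0,0],[0.2,0,0,-0.02,0,0,0],[0.2,0,0,-0.04,0,0,0],[0.2,0,0,-0.04,0,0,0]]'
python3 -m crank '[[0.2,0,0,-0.04,0,0,0],[0.2,0,0,-0.04,0,0,0],[0.2,-0.03,0,-0.02,0,0,0],[0.2,-0.04,0,0,0,0,0],[0.2,-0.04,0,0,0,0,0],[0.2,-0.02,0,0,0,0,0],[0.2,0,0,0,0,0,0],[0.2,0,0,0,0,0,0],[0.2,0,0,0,0,0,0],[0.2,0,0,0,0,0,0]]'
python3 - <<'E'
from h import *
s=manip.get_state();print(s["eef_pos"],s["ft_force"])
mt,ms=vision.camera_model("top"),vision.camera_model("side")
t=vision.capture("top");d=vision.capture("side");w=vision.capture("wrist")
cv2.imwrite("pics/f.png",np.vstack([np.hstack([cv2.resize(t[165:275,150:410],(520,220),interpolation=2),cv2.resize(d[150:240,235:350],(280,220),interpolation=2)]),cv2.copyMakeBorder(cv2.resize(w,(480,360)),0,0,0,320,0)])[:,:,::-1])
C=cells([.476,-.0545,-.0304])
print(proj(mt,[[*C[i][:2],.088] for i in(1,4,6,7)]).round(1),proj(ms,[[*C[i][:2],.088] for i in(1,4,6,7)]).round(1))
E
```

```text
time_s: 36.5
eef_pos: [0.5173, -0.0188, 0.2253]
eef_rot: [0.377, 0.926, -0.001, -0.001]
ft_force: [1.6, 0.5, -0.2]
width: 0.0682
finger_force: 0.0
time_s: 37.5
eef_pos: [0.6106, -0.1083, 0.3248]
eef_rot: [0.376, 0.927, 0.001, -0.0]
ft_force: [-1.0, -0.7, 0.2]
width: 0.0683
finger_force: 0.0
[ 0.61062101 -0.10834957  0.3248247 ] [-1.02460363 -0.72276485  0.23872344]
[[325.  222. ]
 [298.8 250.8]
 [351.8 251. ]
 [378.4 251.1]] [[286.3 179.3]
 [311.6 194.7]
 [312.8 168. ]
 [313.3 156.1]]
```

View pics/f.png

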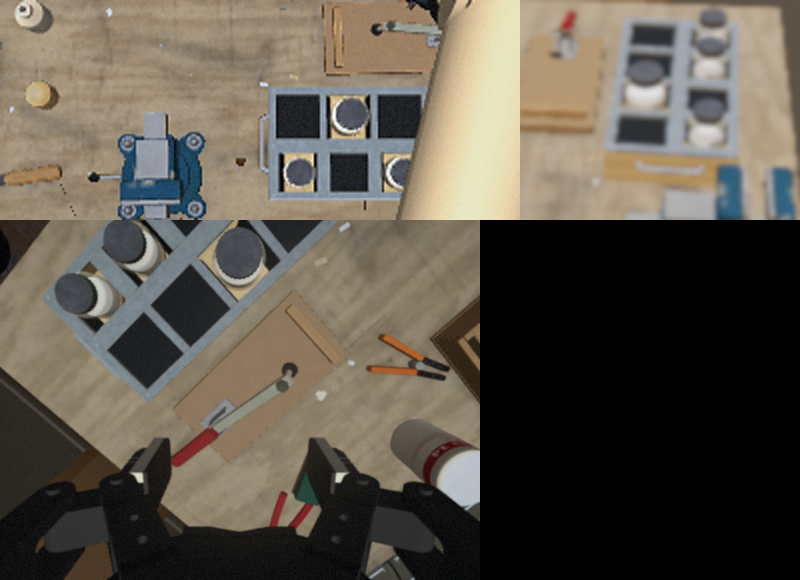

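Every lid sits where the seated height predicts: the large one at (325,221) and a small one at (299,250) in the top view. No jar is left on the bench, and the glue bottle and column haven't moved.

```bash
python3 -c "
from cell import manip
print(manip.job_done())"
```

```text
the job is handed in; nothing more can be done
None
```

All four jars on the bench are standing upright in the crate: the large one in wide cell 2, the three small ones in narrow cells 1, 3 and 4. The glue bottle and wooden column were left where they stood, and I handed the job in after about 38 s of robot time.

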